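Check the travel of two hand levers in the hardness lab

TASK

Check that the two sprung hand levers stop short of their bars: with the outside of your fingers, from the lever's outer side, press the long ball-ended lever in as far as its stop, hold it there for a moment and let it swing all the way back out; then press the short plain lever in to its stop in the same way and finish while holding it there. Press firmly but do not force them, keep the fingers out of the gap between lever and bar, grip nothing, and leave the other things on the bench where they stand.

Things in the scene. Friction and masses are not known exactly. Their poses are not given: they have to be found in the camera images.
- long_stand: fixed stand of the long lever: foot 100 (x) by 210 (y) by 12 mm, origin under its centre, x from lever towards bar. A 26 mm thick rubber-gripped bar lies along y at x = 0, axis 85 mm high, from a stout post at the +y end (104 mm high) to a thin post at the -y end (97 mm high). Lever pivot: x -45, y +70 mm, in a fork reaching x -62 mm (pin top 107 mm). Stands swap sides; yaw up to 0.35 rad
- short_stand: fixed stand of the short lever: foot 100 (x) by 210 (y) by 12 mm, origin under its centre, x from lever towards bar. A 26 mm thick rubber-gripped bar lies along y at x = 0, axis 85 mm high, from a stout post at the -y end (104 mm high) to a thin post at the +y end (97 mm high). Lever pivot: x -45, y -70 mm, in a fork reaching x -62 mm (pin top 107 mm). Stands swap sides; yaw up to 0.35 rad
- long_lever (a joint): long lever: upright dark steel blade 10 mm thick, 74 to 96 mm above the table, 163 mm long from pivot, with a 26 mm ball end. Value q in rad: 0 = let out, slanting away from the bar; 0.45 = on its solid stop, parallel to the bar, 27 mm short of the grip. Pivot to tip, stand frame: (-sin(0.45-q), -cos(0.45-q)). Spring returns it: 0.24 N m at 0, 0.51 N m at the stop
- short_lever (a joint): short lever: upright dark steel blade 10 mm thick, 74 to 96 mm above the table, 110 mm long from pivot, plain end. Value q in rad: 0 = let out, slanting away from the bar; 0.45 = on its solid stop, parallel to the bar, 27 mm short of the grip. Pivot to tip, stand frame: (-sin(0.45-q), +cos(0.45-q)). Spring returns it: 0.24 N m at 0, 0.51 N m at the stop
- long_lever_face (a point): point on the long lever's outer face (turned away from the bar), 85 mm above the table, 100 mm from the pivot along the lever; moves with it. Its x axis points square through the 10 mm blade towards the bar, its y axis lies along the lever
- short_lever_face (a point): point on the short lever's outer face (turned away from the bar), 85 mm above the table, 85 mm from the pivot along the lever; moves with it. Its x axis points square through the 10 mm blade towards the bar, its y axis lies along the lever
- ref_disc: bystander, loose: a bright steel hardness reference disc, 60 mm across, 14 mm high, standing between the two stands, nearer the robot; origin at the centre of its underside
- block: bystander, loose: a dark steel cube of 36 mm, behind the long-lever stand; origin at the centre of its underside
- indenter: bystander, loose: a steel indenter holder, 32 mm across, 50 mm high with a 16 mm stem, behind the short-lever stand; origin at the centre of its underside
- oil: bystander, loose: a white plastic bottle, 52 mm across, 120 mm high, beyond the stands; origin at the centre of its underside
- loupe: bystander, loose: a black eye loupe, 38 mm across, 42 mm high, at the robot's left; origin at the centre of its underside
- anvil: bystander, loose: a round steel V-anvil, 52 mm across, about 35 mm high, at the robot's right; origin at the centre of its underside
- spanner: bystander, loose: a steel spanner lying flat at the left edge of the work; origin at the centre of its underside

How it is judged (in metres and radians):
On the way, in this order (a step that is already met when the one before it is completed fails the run):
1. the long lever is pressed in to its stop by the fingers and held a moment (value of joint long_lever above 0.41 rad and contact force between the fingers and long_lever above 2 N), for 0.3 s.
2. the long lever is let go and back out (value of joint long_lever below 0.04 rad and contact force between the fingers and long_lever below 0.2 N), for 0.2 s.
3. the short lever is pressed in to its stop by the fingers and held a moment (value of joint short_lever above 0.41 rad and contact force between the fingers and short_lever above 2 N), for 0.3 s.
At the end, for the whole second after the job is handed in: the short lever is held still at its stop (value above 0.41 rad) by the fingers pressing with more than 2 N, and the long lever is fully let out (below 0.04 rad) and untouched (all of step 2 and all of step 3 and velocity of joint short_lever between -0.05 and 0.05 rad/s); the arm keeps its last pose, push and grip.
It fails at once if a lever is forced: pressed with more than 50 N (contact force between any of the arm, the fingers and long_lever above 50 N or contact force between any of the arm, the fingers and short_lever above 50 N).
It fails at once if the point between the fingertips enters the gap between lever and bar or closes round the lever ((x of the grasp point in the frame of long_lever_face between 0.002 and 0.045 m and y of the grasp point in the frame of long_lever_face between -0.05 and 0.05 m and z of the grasp point in the frame of long_lever_face between -0.03 and 0.03 m) or (x of the grasp point in the frame of short_lever_face between 0.002 and 0.045 m and y of the grasp point in the frame of short_lever_face between -0.05 and 0.05 m and z of the grasp point in the frame of short_lever_face between -0.03 and 0.03 m)).
It fails at once if both levers are pressed in at once (value of joint each of long_lever, short_lever above 0.15 rad).
It fails at once if a bystander is lifted or moved by more than 15 mm (distance of any of ref_disc, block, indenter, oil, loupe, anvil, spanner from where it was at the start of the episode above 0.015 m).
It also fails if it takes over 54 s, if anything falls off the work surface, if the arm or the gripper's body presses on something with over 40 N, if the wrist force passes 120 N, or if a joint passes its speed limit or range.

ROBOT

A 6-joint arm with a two-finger parallel gripper is mounted at the origin on the work surface. World frame = base frame: x ahead of the robot, y to its left, z up, the work surface at z = 0. Lengths are in m, angles in degrees, forces in N, time in s.
With the tool pointing down it reaches from about 0.325 to 1 m from the base axis. Payload 5.1 kg.
Tool frame: the origin (TCP) lies at the very end of the fingers, on their centre line; the grasp point (between the pads) lies 19 mm behind it; y points along the fingers, x is the direction in which the jaws open and shut, and the axes are right-handed (so a half turn about y gives the same grasp; the last joint's range is limited). The gripper opens to 85 mm and grips with 20 to 120 N. Pads are 22 mm wide; open, the fingers measure 114 mm over their backs; the gripper's body (76 mm by 85 mm) begins 54 mm behind the grasp point. The pads swing forward as they close: fully open they stand 13 mm farther back than shut.
Start: joints at [61.043, 7.093, 94.555, -0, 78.352, -4.733], TCP at [0.267, 0.593, 0.231] pointing down, gripper open.
Joint ranges: [-149.61, 149.61], [-58.7, 133.49], [1.44, 155.28], [-77.14, 257.14], [18.33, 153.61], [-166.67, 166.67]. Speed limits (degrees/s): [147.25, 147.25, 180, 180, 180, 180].

INTERFACE

Orientations are given as [roll, pitch, yaw] about the fixed x, y, z axes, in that order (R = Rz(yaw) Ry(pitch) Rx(roll)).
In Python, from rig import robot, vision gives the robot as it stands.
- The arm moves only by the tool move_arm, never from a script. Its argument "series" is text: rows parted by semicolons, each of 6 numbers parted by spaces: the shift along the tool's x, y, z in cm, then the turn, a rotation vector about the tool's x, y, z in degrees. In form: dx dy dz wx wy wz; .... A call has exactly 8 rows; each row shifts and turns the pose as measured when the row begins, along the tool's axes as they then stand; what a row does not reach is not made up. A row lasts 1/8 s, in which the tool goes at most 62.5 mm and 10.7 degrees, less where a joint would pass 70% of its speed; a pose out of reach is approached as far as the arm can. A call is refused whole if a number of a shift passes 6.25 or a number of a turn 10.7, either way. A call with a gripper value outside its range is refused whole. "jaw" is the closure, from -1 (fully open) to 1 (shut), so that 0 is half open, set as the call begins (left out, the last holds). The fingers move at their own pace and stop on an object; the grip force is fixed at half the most. Time passes only in rows, so rows that do not move let the fingers close, or fill a call up. It gives the time, the measured TCP pose, the force and the opening at its end, in the units of the state.
- robot.state(): the state, without advancing time (a new reading comes with each control period).
- vision.get_image(name): name is "scene" or "top" or "wrist"; returns a dict with "color" (384x512x3 uint8, red, green, blue), "K" (3x3 intrinsics, pixels), "rvec" (rotation vector, rad) and "tvec" (3), from world to camera coordinates, as OpenCV has them. Camera axes: x right, y down, z forward; pixel columns grow to the right and rows downward; lengths in m; the calibration is good to about 2 mm. A picture is of the moment at which its call begins. There is no depth.
- robot.hand_in(): hands the job in, once; it reports no verdict.
The state is a dict: "time_s": time; "qpos": joint angles; "dq": joint speeds; "joint_efforts": joint torques, N m; "ee_pos": TCP position; "eef_rot": TCP orientation; "force": force on the tool from outside, world axes, zero at the start; "wrist_torque": the same for the moment, N m; "finger_gap": finger opening in m.
Only numpy, scipy, OpenCV 4.12 (cv2) and the standard library are available. Lean on these libraries where they do the work, as an engineer would, in place of code of your own. Each camera call takes 0.05 s, during which the arm holds its last target.

## Working session

There is one attempt and no reset: what is moved stays moved. The work goes in short steps, Python scripts to look and compute and a tool call to move; the robot and the scene stay as the last step left them, time stands still between calls to the robot, and variables do not carry over. Pictures are saved under pics/ and viewed, and the job is handed in when it is done.

Besides the shell and the picture viewer there is one more tool, called after "Emit:" by a JSON object that holds its "fn" and its "kwargs". move_arm: Moves the arm, as the interface text tells. Its arguments: {"type":"object","properties":{"series":{"type":"string"},"jaw":{"type":"number"}},"required":["series"]}

```bash
ls; mkdir -p pics; python3 - <<'E'
from rig import robot, vision
import cv2
print(robot.state())
for n in ("scene","top"):
    i=vision.get_image(n); cv2.imwrite(f"pics/{n}0.png",i["color"][:,:,::-1]); print(n,i["K"],i["rvec"],i["tvec"])
E
```

```text
pics
{'time_s': 0.0, 'qpos': array([ 6.10445177e+01,  7.13331369e+00,  9.46338443e+01,  2.22908620e-04,
        7.83536275e+01, -4.73127937e+00]), 'dq': array([ 0.04073496,  0.07318225, -0.0024802 ,  0.06343049,  0.03350693,
        0.02439239]), 'joint_efforts': array([ 4.27496898e-04, -4.23626661e+01, -3.65446258e+01, -9.05278353e-05,
        7.29681473e-03, -6.75001228e-07]), 'ee_pos': array([0.26641174, 0.59221767, 0.23005755]), 'eef_rot': array([-89.98981981,   0.12035589,  65.7757625 ]), 'force': array([-0.46524911,  0.0711231 ,  0.36972651]), 'wrist_torque': array([0.04827061, 0.05317374, 0.02926106]), 'finger_gap': 0.0853973467371785}
scene [[485.22623349   0.         254.37839184]
 [  0.         485.22623349 180.15316031]
 [  0.           0.           1.        ]] [ 1.4178478   1.89419236 -1.04716776] [ 0.20655681 -0.24832562  1.81168409]
top [[357.27908303   0.         257.09258427]
 [  0.         357.27908303 193.17176598]
 [  0.           0.           1.        ]] [ 2.09883227 -2.14626879  0.19172032] [0.01429334 0.60479883 0.98631254]
```

View pics/scene0.png

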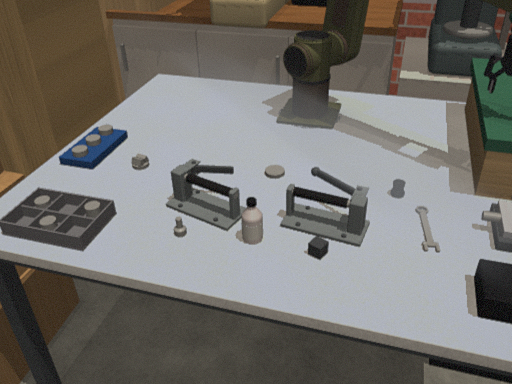

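View pics/top0.png

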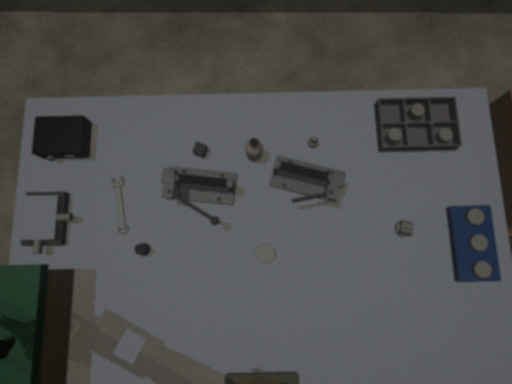

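```bash
python3 - <<'E'
import cv2,numpy as np
a=cv2.imread("pics/top0.png")
c=a[140:240,150:360]; c=np.clip(c.astype(float)*2,0,255).astype('uint8')
cv2.imwrite("pics/topz.png",cv2.resize(c,None,fx=3.8,fy=3.8,interpolation=cv2.INTER_CUBIC))
a=cv2.imread("pics/scene0.png")
c=a[150:260,160:380]
cv2.imwrite("pics/scenez.png",cv2.resize(c,None,fx=3.6,fy=3.6,interpolation=cv2.INTER_CUBIC))
E
```

```text
(no output)
```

View pics/topz.png

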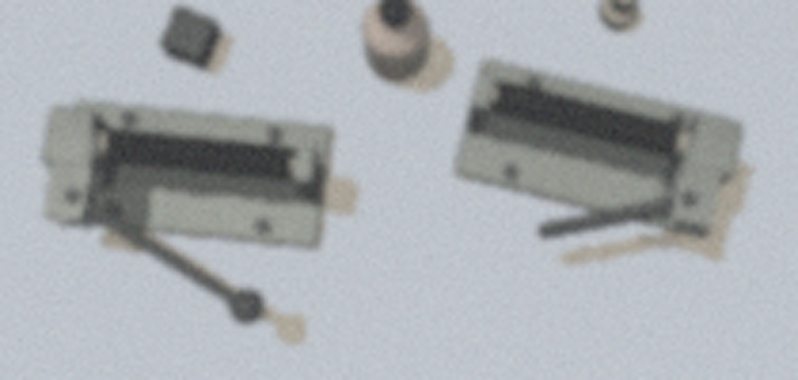

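View pics/scenez.png

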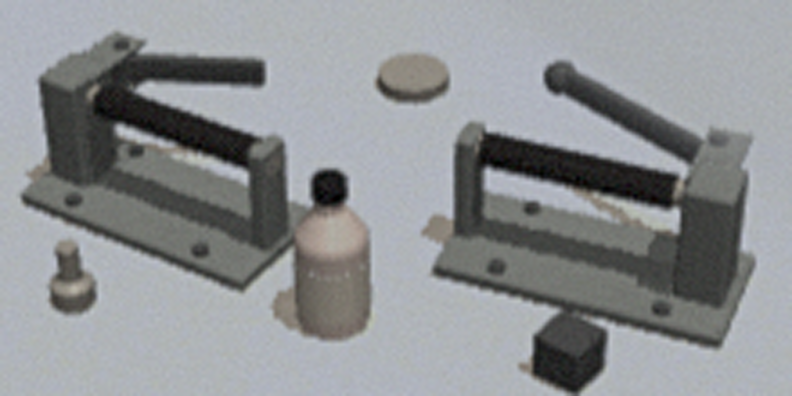

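```bash
cat > h.py <<'E'
import numpy as np,cv2
from scipy.optimize import least_squares
from rig import robot,vision
cams={}
for n in("top","scene"):
    i=vision.get_image(n); cams[n]=(i["K"],i["rvec"],i["tvec"],i["color"])
def proj(n,P): return cv2.projectPoints(np.array(P,float).reshape(-1,3),cams[n][1],cams[n][2],cams[n][0],None)[0].reshape(-1,2)
def zt(U,V): return ((U+.5)/3.8-.5+150,(V+.5)/3.8-.5+140)
def zs(U,V): return ((U+.5)/3.6-.5+160,(V+.5)/3.6-.5+150)
def W(p,P):
    c,s=np.cos(p[2]),np.sin(p[2]); P=np.array(P,float)
    return np.c_[p[0]+c*P[:,0]-s*P[:,1],p[1]+s*P[:,0]+c*P[:,1],P[:,2]]
E
python3 - <<'E'
from h import *
s=np.sin(.45);c=np.cos(.45)
L=lambda r,z:(-.045-s*r,.07-c*r,z)
S=lambda r,z:(-.045-s*r,-.07+c*r,z)
data={"long":[("top",(.05,-.105,.012),zt(333,127)),("top",(-.05,-.105,.012),zt(318,247)),("top",(-.045,.07,.107),zt(72,195)),("top",L(.15,.085),zt(246,306)),
("scene",(.05,-.105,.012),zs(433,268)),("scene",(.05,.105,.012),zs(720,337)),("scene",(-.05,.105,.012),zs(752,258)),("scene",(-.045,.07,.107),zs(718,138)),("scene",L(.15,.085),zs(560,77))],
"short":[("top",(.05,.105,.012),zt(485,60)),("top",(-.05,.105,.012),zt(457,175)),("top",(-.045,-.07,.107),zt(690,199)),("top",S(.11,.096),zt(543,232)),
("scene",(.05,-.105,.012),zs(22,195)),("scene",(.05,.105,.012),zs(243,280)),("scene",(-.05,.105,.012),zs(312,207)),("scene",(-.045,-.07,.107),zs(123,44)),("scene",S(.11,.085),zs(265,72))]}
for k,d in data.items():
    def f(p):
        w=W(p,[x[1] for x in d])
        return np.concatenate([proj(x[0],w[i])[0]-x[2] for i,x in enumerate(d)])
    r=least_squares(f,[.65,.1 if k=="long" else -.1,0],loss="soft_l1")
    print(k,r.x,np.round(f(r.x).reshape(-1,2),1).tolist())
    p=r.x
    sg=1 if k=="long" else -1
    for q in(0,.45):
        a=.45-q
        for rr in (.085,.1,.125,.163):
            t=np.array([-np.sin(a),-sg*np.cos(a)]);n=np.array([-np.cos(a),sg*np.sin(a)])
            P=np.array([-.045,sg*.07])+rr*t+.005*n
            print(q,rr,np.round(W(p,[[*P,.085]])[0],4))
    dd={"top":cams["top"][3],"scene":cams["scene"][3]}
E
```

```text
long [ 0.64334693  0.17115526 -0.13257037] [[0.0, -0.5], [-0.0, -0.1], [0.0, -0.2], [0.2, 0.0], [-0.7, -1.4], [0.0, 0.5], [1.0, -1.1], [0.0, -0.2], [0.2, 0.2]]
0 0.085 [0.5571 0.1783 0.085 ]
0 0.1 [0.5488 0.1657 0.085 ]
0 0.125 [0.535  0.1449 0.085 ]
0 0.163 [0.5141 0.1131 0.085 ]
0.45 0.085 [0.5918 0.1629 0.085 ]
0.45 0.1 [0.5898 0.148  0.085 ]
0.45 0.125 [0.5865 0.1232 0.085 ]
0.45 0.163 [0.5815 0.0856 0.085 ]
short [ 0.65602596 -0.15066997 -0.27109767] [[-0.5, -0.4], [-0.9, -0.1], [0.5, 0.0], [0.0, -0.2], [-0.8, -1.1], [-0.0, -0.1], [2.3, 0.1], [-0.5, -0.8], [-0.1, -0.1]]
0 0.085 [ 0.5739 -0.1233  0.085 ]
0 0.1 [ 0.5712 -0.1085  0.085 ]
0 0.125 [ 0.5668 -0.0839  0.085 ]
0 0.163 [ 0.56   -0.0466  0.085 ]
0.45 0.085 [ 0.6119 -0.1228  0.085 ]
0.45 0.1 [ 0.6159 -0.1084  0.085 ]
0.45 0.125 [ 0.6226 -0.0843  0.085 ]
0.45 0.163 [ 0.6328 -0.0477  0.085 ]
```

```bash
cat > plan.py <<'E'
import sys,numpy as np
from scipy.spatial.transform import Rotation as R
from rig import robot
# plan.py x y z yaw n
x,y,z,yaw,n=map(float,sys.argv[1:6]); n=int(n)
s=robot.state(); p=s["ee_pos"]; r=R.from_euler("xyz",s["eef_rot"],degrees=True)
t=np.array([x,y,z]); rt=R.from_euler("xyz",[-90,0,yaw],degrees=True)
d=(t-p)/n; w=(r.inv()*rt).as_rotvec(degrees=True)/n
print("t",s["time_s"],"p",p,s["eef_rot"],"F",s["force"])
o=[]
for k in range(n):
    rk=r*R.from_rotvec(w*k,degrees=True); a=rk.inv().apply(d)*100
    o.append(" ".join(f"{v:.2f}" for v in a)+" "+" ".join(f"{v:.1f}" for v in w))
print("; ".join(o))
E
python3 plan.py .47 .19 .2 -7.6 8
```

```text
t 0.2 p [0.26652623 0.5924121  0.23049188] [-8.99935058e+01  7.78408438e-02  6.57758034e+01] F [-0.4689953  -0.47592955  0.96730432]
-3.54 0.39 -4.38 0.0 9.2 -0.0; -2.80 0.38 -4.89 0.0 9.2 -0.0; -1.98 0.38 -5.28 0.0 9.2 -0.0; -1.12 0.38 -5.52 0.0 9.2 -0.0; -0.22 0.38 -5.63 0.0 9.2 -0.0; 0.68 0.38 -5.60 0.0 9.2 -0.0; 1.56 0.38 -5.42 0.0 9.2 -0.0; 2.40 0.38 -5.10 0.0 9.2 -0.0
```

Emit:
{"fn": "move_arm", "kwargs": {"series": "-3.5 0.4 -4.4 0 9.2 0; -2.8 0.4 -4.9 0 9.2 0; -2 0.4 -5.3 0 9.2 0; -1.1 0.4 -5.5 0 9.2 0; -0.2 0.4 -5.6 0 9.2 0; 0.7 0.4 -5.6 0 9.2 0; 1.6 0.4 -5.4 0 9.2 0; 2.4 0.4 -5.1 0 9.2 0", "jaw": 1}}

```text
time_s: 1.2
ee_pos: [0.4673, 0.1783, 0.197]
eef_rot: [-90.0, -0.1, -9.8]
force: [0.3, 0.7, 0.8]
finger_gap: 0.0
```

```bash
python3 plan.py .485 .165 .068 -7.6 8
```

```text
t 1.2 p [0.46730696 0.17826433 0.19700895] [-9.00332405e+01 -7.78375366e-02 -9.79476818e+00] F [0.30429048 0.70278026 0.79785788]
0.24 1.61 -0.12 0.0 -0.3 0.0; 0.24 1.61 -0.13 0.0 -0.3 0.0; 0.24 1.61 -0.13 0.0 -0.3 0.0; 0.24 1.61 -0.13 0.0 -0.3 0.0; 0.24 1.61 -0.13 0.0 -0.3 0.0; 0.24 1.61 -0.13 0.0 -0.3 0.0; 0.24 1.61 -0.13 0.0 -0.3 0.0; 0.24 1.61 -0.13 0.0 -0.3 0.0
```

Emit:
{"fn": "move_arm", "kwargs": {"series": "0.2 1.6 -0.1 0 -0.3 0; 0.2 1.6 -0.1 0 -0.3 0; 0.2 1.6 -0.1 0 -0.3 0; 0.2 1.6 -0.1 0 -0.3 0; 0.3 1.6 -0.2 0 -0.3 0; 0.3 1.6 -0.1 0 -0.3 0; 0.2 1.6 -0.1 0 -0.3 0; 0.2 1.6 -0.2 0 -0.3 0"}}

```text
time_s: 2.2
ee_pos: [0.4841, 0.1658, 0.0606]
eef_rot: [-90.0, -0.0, -7.1]
force: [-0.2, -0.1, -0.7]
finger_gap: -0.0004
```

```bash
python3 plan.py .515 .162 .068 -7.6 8; python3 - <<'E'
from h import *
c=cams["top"][3][140:240,150:360,::-1]; c=np.clip(c.astype(float)*2,0,255).astype('uint8')
d=cams["scene"][3][90:230,250:400,::-1]
cv2.imwrite("pics/t1.png",cv2.resize(c,None,fx=3.8,fy=3.8,interpolation=3)); cv2.imwrite("pics/s1.png",cv2.resize(d,None,fx=4,fy=4,interpolation=3))
E
```

```text
t 2.2 p [0.48405494 0.16578951 0.06057188] [-9.00111087e+01 -3.79717041e-02 -7.11076035e+00] F [-0.19130402 -0.05737964 -0.70925699]
0.39 -0.09 0.00 0.0 0.1 0.0; 0.39 -0.09 0.00 0.0 0.1 0.0; 0.39 -0.09 0.00 0.0 0.1 0.0; 0.39 -0.09 0.00 0.0 0.1 0.0; 0.39 -0.09 0.00 0.0 0.1 0.0; 0.39 -0.09 0.00 0.0 0.1 0.0; 0.39 -0.09 0.00 0.0 0.1 0.0; 0.39 -0.09 0.00 0.0 0.1 0.0
```

View pics/t1.png

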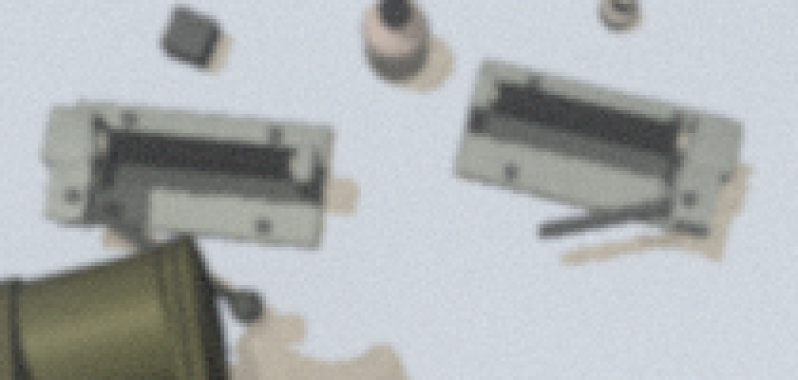

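View pics/s1.png

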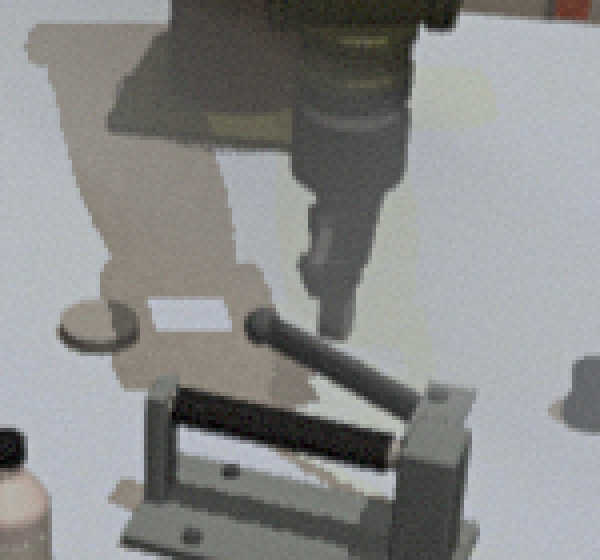

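Emit:
{"fn": "move_arm", "kwargs": {"series": "0.4 -0.1 0 0 0 0; 0.4 -0.1 0 0 0 0; 0.4 -0.1 0 0 0 0; 0.4 -0.1 0 0 0 0; 0.4 -0.1 0 0 0 0; 0.4 -0.1 0 0 0 0; 0.4 -0.1 0 0 0 0; 0.4 -0.1 0 0 0 0"}}

```text
time_s: 3.3
ee_pos: [0.5184, 0.1613, 0.0702]
eef_rot: [-90.0, -0.1, -7.2]
force: [0.6, -0.4, -0.1]
finger_gap: 0.0
```

Emit:
{"fn": "move_arm", "kwargs": {"series": "0.4 0 -0.1 0 0 0; 0.4 0 -0.1 0 0 0; 0.4 0 -0.1 0 0 0; 0.4 0 -0.1 0 0 0; 0.4 0 -0.1 0 0 0; 0.4 0 -0.1 0 0 0; 0.4 0 -0.1 0 0 0; 0.4 0 -0.1 0 0 0"}}

```text
time_s: 4.3
ee_pos: [0.5483, 0.1482, 0.0688]
eef_rot: [-90.1, 0.4, -7.2]
force: [-3.1, -0.7, 2.1]
finger_gap: -0.0002
```

```bash
python3 plan.py .574 .140 .069 -7.6 8
```

```text
t 4.3 p [0.54834315 0.14816282 0.06879939] [-90.12775009   0.35462772  -7.16906194] F [-3.11121629 -0.71774197  2.09062692]
0.33 -0.00 -0.06 0.0 0.1 -0.0; 0.33 -0.00 -0.06 0.0 0.1 -0.0; 0.33 -0.00 -0.06 0.0 0.1 -0.0; 0.33 -0.00 -0.06 0.0 0.1 -0.0; 0.33 -0.00 -0.06 0.0 0.1 -0.0; 0.33 -0.00 -0.06 0.0 0.1 -0.0; 0.33 -0.00 -0.06 0.0 0.1 -0.0; 0.33 -0.00 -0.06 0.0 0.1 -0.0
```

Contact at about 3 N, as expected from the spring.

Emit:
{"fn": "move_arm", "kwargs": {"series": "0.3 0 0 0 0 0; 0.3 0 -0.1 0 0 0; 0.3 0 0 0 0 0; 0.3 0 -0.1 0 0 0; 0.3 0 0 0 0 0; 0.2 0 -0.1 0 0 0; 0.2 0 0 0 0 0; 0.2 0 0 0 0 0"}}

```text
time_s: 5.3
ee_pos: [0.5696, 0.1424, 0.0684]
eef_rot: [-90.1, 0.5, -7.2]
force: [-4.1, -1.6, 2.5]
finger_gap: -0.0001
```

Emit:
{"fn": "move_arm", "kwargs": {"series": "0.1 0 0 0 0 0; 0.1 0 0 0 0 0; 0.1 0 0 0 0 0; 0.1 0 0 0 0 0; 0.1 0 0 0 0 0; 0.1 0 0 0 0 0; 0.1 0 0 0 0 0; 0.1 0 0 0 0 0"}}

```text
time_s: 6.3
ee_pos: [0.574, 0.1414, 0.0685]
eef_rot: [-90.2, 1.1, -7.2]
force: [-9.7, -0.7, 5.2]
finger_gap: -0.0
```

Emit:
{"fn": "move_arm", "kwargs": {"series": "0.1 0 0 0 0 0; 0.1 0 0 0 0 0; 0.1 0 0 0 0 0; 0.1 0 0 0 0 0; 0.1 0 0 0 0 0; 0.1 0 0 0 0 0; 0.1 0 0 0 0 0; 0.1 0 0 0 0 0"}}

```text
time_s: 7.3
ee_pos: [0.5734, 0.1415, 0.0688]
eef_rot: [-90.4, 2.4, -7.1]
force: [-8.6, 0.7, 4.9]
finger_gap: -0.0003
```

```bash
python3 plan.py .574 .140 .069 -7.6 8; python3 - <<'E'
from h import *
d=cams["scene"][3][90:230,250:400,::-1]
cv2.imwrite("pics/s2.png",cv2.resize(d,None,fx=4,fy=4,interpolation=3))
E
```

```text
t 7.3 p [0.57336938 0.14145689 0.06880425] [-90.41387872   2.43771926  -7.1105257 ] F [-8.63644244  0.66627902  4.87581394]
0.01 -0.00 -0.02 0.1 0.1 -0.3; 0.01 -0.00 -0.02 0.1 0.1 -0.3; 0.01 -0.00 -0.02 0.1 0.1 -0.3; 0.01 -0.00 -0.02 0.1 0.1 -0.3; 0.01 -0.00 -0.02 0.1 0.1 -0.3; 0.01 -0.00 -0.02 0.1 0.1 -0.3; 0.01 -0.00 -0.02 0.1 0.1 -0.3; 0.01 -0.00 -0.02 0.1 0.1 -0.3
```

View pics/s2.png

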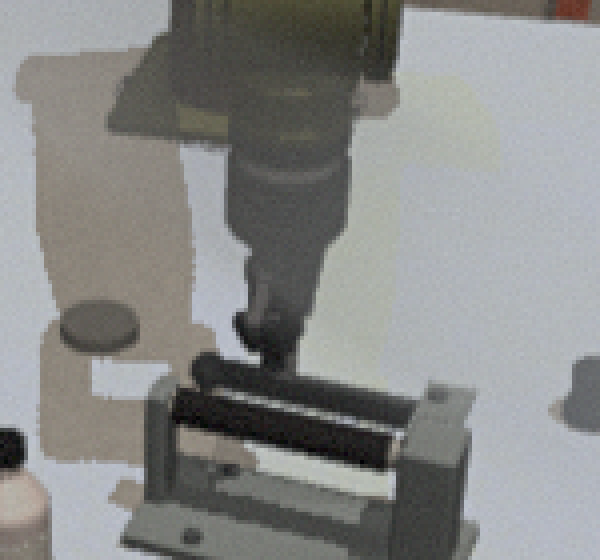

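```bash
python3 - <<'E'
from h import *
p=[0.64334693,0.17115526,-0.13257037]
for q in(.35,.41,.45):
    a=.45-q
    u=proj("scene",W(p,[[-.045-.15*np.sin(a),.07-.15*np.cos(a),.085]]))[0]
    print(q,(u-[250,90]+.5)*4-.5)
E
```

```text
0.35 [217.88928003 359.52329007]
0.41 [212.3279727  366.21622206]
0.45 [209.01261694 370.82407639]
```

Emit:
{"fn": "move_arm", "kwargs": {"series": "-0.4 0 0 0 0 -0.6; -0.8 0 0 0 0 -0.6; -1.2 0 0 0 0 -0.6; -1.2 0 0 0 0 -0.6; -1.2 0 0 0 0 0; -1.2 0 0 0 0 0; -1.2 0 0 0 0 0; -1.2 0 0 0 0 0"}}

```text
time_s: 8.5
ee_pos: [0.4876, 0.1534, 0.0705]
eef_rot: [-90.2, -0.6, -7.1]
force: [0.0, 0.5, 0.2]
finger_gap: 0.0001
```

```bash
python3 plan.py .49 .15 .17 -15.5 8; python3 - <<'E'
from h import *
d=cams["scene"][3][90:230,250:400,::-1]
cv2.imwrite("pics/s3.png",cv2.resize(d,None,fx=4,fy=4,interpolation=3))
E
```

```text
t 8.5 p [0.48759996 0.15337298 0.07045384] [-90.23159638  -0.56183173  -7.0802044 ] F [0.04886073 0.51291945 0.21339924]
0.05 -1.24 -0.04 0.0 1.1 0.1; 0.05 -1.24 -0.04 0.0 1.1 0.1; 0.05 -1.24 -0.04 0.0 1.1 0.1; 0.04 -1.24 -0.04 0.0 1.1 0.1; 0.04 -1.24 -0.04 0.0 1.1 0.1; 0.04 -1.24 -0.04 0.0 1.1 0.1; 0.04 -1.24 -0.04 0.0 1.1 0.1; 0.04 -1.24 -0.03 0.0 1.1 0.1
```

View pics/s3.png

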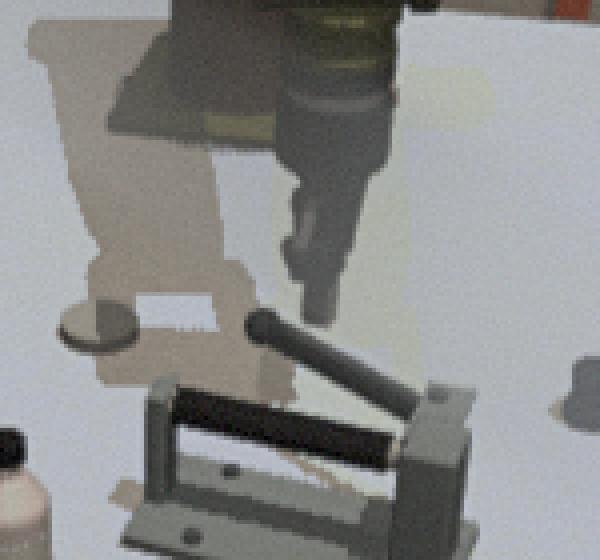

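Emit:
{"fn": "move_arm", "kwargs": {"series": "0 -1.3 0 0 1 0; 0 -1.3 0 0 1 0; 0 -1.3 0 0 1 0; 0 -1.3 0 0 1 0; 0 -1.3 0 0 1 0; 0 -1.3 0 0 1 0; 0 -1.3 0 0 1 0.3; 0 -1.3 0 0 1 0.3"}}

```text
time_s: 9.6
ee_pos: [0.4874, 0.1539, 0.1824]
eef_rot: [-90.1, -0.0, -15.6]
force: [0.1, -0.2, -0.7]
finger_gap: 0.0001
```

```bash
python3 plan.py .515 -.12 .17 -15.5 8
```

```text
t 9.6 p [0.48743108 0.15388554 0.18238984] [-9.01271902e+01 -3.46467420e-02 -1.56323742e+01] F [ 0.13352481 -0.22913983 -0.68117274]
1.25 0.16 -3.20 0.0 -0.0 0.0; 1.25 0.16 -3.20 0.0 -0.0 0.0; 1.25 0.16 -3.20 0.0 -0.0 0.0; 1.25 0.16 -3.20 0.0 -0.0 0.0; 1.25 0.16 -3.21 0.0 -0.0 0.0; 1.25 0.16 -3.21 0.0 -0.0 0.0; 1.25 0.16 -3.21 0.0 -0.0 0.0; 1.25 0.16 -3.21 0.0 -0.0 0.0
```

Emit:
{"fn": "move_arm", "kwargs": {"series": "1.2 0.1 -3.2 0 0 0; 1.2 0.1 -3.2 0 0 0; 1.2 0.1 -3.2 0 0 0; 1.2 0.1 -3.2 0 0 0; 1.2 0.1 -3.2 0 0 0; 1.2 0.1 -3.2 0 0 0; 1.2 0.1 -3.2 0 0 0; 1.2 0.1 -3.2 0 0 0"}}

```text
time_s: 10.6
ee_pos: [0.5128, -0.1248, 0.1809]
eef_rot: [-90.0, -0.2, -15.7]
force: [0.3, 0.8, 0.2]
finger_gap: -0.0003
```

```bash
python3 plan.py .515 -.12 .07 -15.5 8
```

```text
t 10.6 p [ 0.51284858 -0.12478302  0.18089101] [-89.98326105  -0.21944433 -15.65731389] F [0.33367098 0.77246054 0.20900442]
0.00 1.39 0.06 -0.0 -0.0 0.0; 0.01 1.39 0.06 -0.0 -0.0 0.0; 0.01 1.39 0.06 -0.0 -0.0 0.0; 0.01 1.39 0.06 -0.0 -0.0 0.0; 0.01 1.39 0.06 -0.0 -0.0 0.0; 0.01 1.39 0.06 -0.0 -0.0 0.0; 0.01 1.39 0.06 -0.0 -0.0 0.0; 0.01 1.39 0.06 -0.0 -0.0 0.0
```

Emit:
{"fn": "move_arm", "kwargs": {"series": "0 1.4 0.1 0 0 0; 0 1.4 0.1 0 0 0; 0 1.4 0.1 0 0 0; 0 1.4 0.1 0 0 0; 0 1.4 0 0 0 0; 0 1.4 0 0 0 0; 0 1.4 0 0 0 0; 0 1.3 0 0 0 0"}}

```text
time_s: 11.6
ee_pos: [0.5139, -0.1193, 0.0629]
eef_rot: [-89.9, -0.1, -15.7]
force: [-0.0, 0.2, 1.0]
finger_gap: -0.0001
```

```bash
python3 plan.py .545 -.119 .07 -15.5 8; python3 - <<'E'
from h import *
d=cams["scene"][3][110:240,150:330,::-1]
cv2.imwrite("pics/s4.png",cv2.resize(d,None,fx=4,fy=4,interpolation=3))
E
```

```text
t 11.6 p [ 0.51393962 -0.11925176  0.06294834] [-89.92786355  -0.12459249 -15.69790787] F [-0.01141681  0.20063027  0.98281737]
0.37 -0.09 0.11 -0.0 -0.0 0.0; 0.37 -0.09 0.11 -0.0 -0.0 0.0; 0.37 -0.09 0.11 -0.0 -0.0 0.0; 0.37 -0.09 0.11 -0.0 -0.0 0.0; 0.37 -0.09 0.11 -0.0 -0.0 0.0; 0.37 -0.09 0.11 -0.0 -0.0 0.0; 0.37 -0.09 0.11 -0.0 -0.0 0.0; 0.37 -0.09 0.11 -0.0 -0.0 0.0
```

View pics/s4.png

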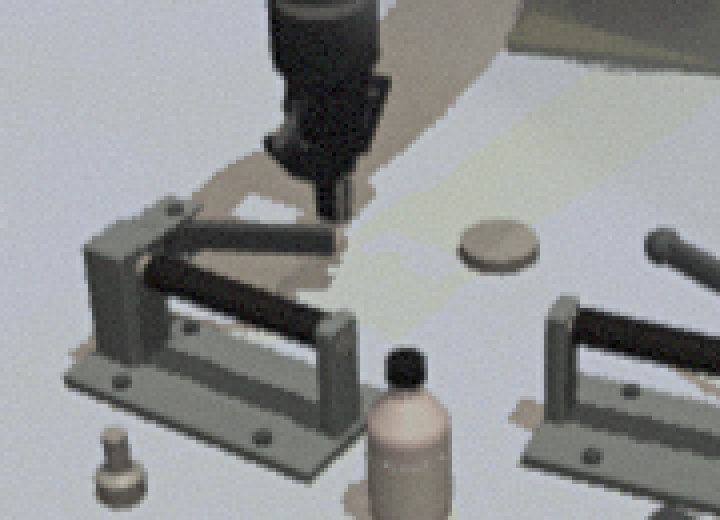

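Emit:
{"fn": "move_arm", "kwargs": {"series": "0.4 -0.1 0.1 0 0 0; 0.4 -0.1 0.1 0 0 0; 0.4 -0.1 0.1 0 0 0; 0.4 -0.1 0.1 0 0 0; 0.4 -0.1 0.1 0 0 0; 0.4 -0.1 0.1 0 0 0; 0.4 0 0.1 0 0 0; 0.4 0 0.1 0 0 0"}}

```text
time_s: 12.7
ee_pos: [0.5499, -0.1207, 0.0707]
eef_rot: [-89.9, -0.2, -15.7]
force: [-0.7, 0.4, 0.5]
finger_gap: -0.0002
```

Emit:
{"fn": "move_arm", "kwargs": {"series": "0.4 0 0.1 0 0 0; 0.4 0 0.1 0 0 0; 0.3 0 0.1 0 0 0; 0.3 0 0.1 0 0 0; 0.3 0 0.1 0 0 0; 0.3 0 0.1 0 0 0; 0.3 0 0.1 0 0 0; 0.3 0 0.1 0 0 0"}}

```text
time_s: 13.7
ee_pos: [0.5764, -0.119, 0.07]
eef_rot: [-89.9, 0.2, -15.7]
force: [-5.1, 1.5, 3.9]
finger_gap: -0.0001
```

```bash
python3 plan.py .598 -.117 .07 -15.5 8
```

```text
t 13.7 p [ 0.57641819 -0.11898003  0.07002364] [-89.91266493   0.21400499 -15.69491454] F [-5.05887297  1.51963309  3.85236677]
0.25 -0.00 0.10 -0.0 -0.0 -0.0; 0.25 -0.00 0.10 -0.0 -0.0 -0.0; 0.25 -0.00 0.10 -0.0 -0.0 -0.0; 0.25 -0.00 0.10 -0.0 -0.0 -0.0; 0.25 -0.00 0.10 -0.0 -0.0 -0.0; 0.25 -0.00 0.10 -0.0 -0.0 -0.0; 0.25 0.00 0.10 -0.0 -0.0 -0.0; 0.25 0.00 0.10 -0.0 -0.0 -0.0
```

Emit:
{"fn": "move_arm", "kwargs": {"series": "0.3 0 0.1 0 0 -0.1; 0.3 0 0.1 0 0 -0.1; 0.2 0 0.1 0 0 -0.1; 0.2 0 0.1 0 0 -0.1; 0.2 0 0.1 0 0 -0.1; 0.2 0 0 0 0 -0.1; 0.2 0 0 0 0 -0.1; 0.2 0 0 0 0 -0.1"}}

```text
time_s: 14.7
ee_pos: [0.5951, -0.1202, 0.0699]
eef_rot: [-90.1, -0.5, -15.7]
force: [-5.0, 0.8, 3.9]
finger_gap: 0.0002
```

Emit:
{"fn": "move_arm", "kwargs": {"series": "0.1 0 0 0 0 0; 0.1 0 0 0 0 0; 0.1 0 0 0 0 0; 0.1 0 0 0 0 0; 0.1 0 0 0 0 0; 0.1 0 0 0 0 0; 0.1 0 0 0 0 0; 0.2 0 0 0 0 0"}}

```text
time_s: 15.7
ee_pos: [0.5994, -0.121, 0.0699]
eef_rot: [-90.0, 0.4, -15.7]
force: [-14.7, 3.8, 10.3]
finger_gap: 0.0002
```

```bash
python3 - <<'E'
from h import *
s=robot.state();print(s["time_s"],s["ee_pos"],s["eef_rot"],s["force"])
d=cams["scene"][3][110:240,150:330,::-1]
cv2.imwrite("pics/s5.png",cv2.resize(d,None,fx=4,fy=4,interpolation=3))
p=[0.65602596,-0.15066997,-0.27109767]
for q in(0,.35,.41,.45):
    a=.45-q
    for z in(.074,.096):
        u=proj("scene",W(p,[[-.045-.11*np.sin(a),-.07+.11*np.cos(a),z]]))[0]
        print(q,z,(u-[150,110]+.5)*4-.5)
E
```

```text
15.8 [ 0.59941854 -0.12096931  0.0699847 ] [-90.0267615    0.35878646 -15.74352101] [-13.26075359   2.40578401   8.3749827 ]
0 0.074 [334.95197158 253.06778469]
0 0.096 [333.38177823 225.89766543]
0.35 0.074 [316.46731784 282.48040849]
0.35 0.096 [314.68860945 254.94415875]
0.41 0.074 [311.38037803 287.29741443]
0.41 0.096 [309.5476671  259.70372707]
0.45 0.074 [307.69228593 290.44404471]
0.45 0.096 [305.8207152  262.81325267]
```

View pics/s5.png

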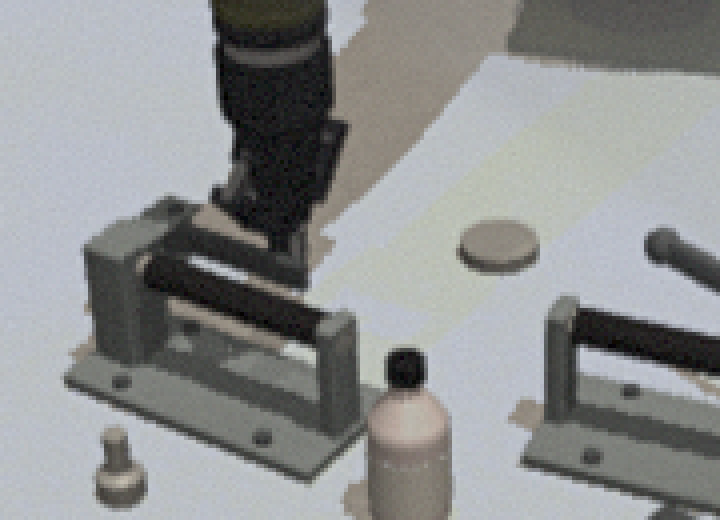

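Emit:
{"fn": "move_arm", "kwargs": {"series": "0.1 0 0 0 0 0; 0.1 0 0 0 0 -0.1; 0.1 0 0 0 0 -0.1; 0.1 0 0 0 0 -0.1; 0.1 0 0 0 0 -0.1; 0.1 0 0 0 0 -0.1; 0.1 0 0 0 0 -0.1; 0.1 0 0 0 0 -0.1"}}

```text
time_s: 16.8
ee_pos: [0.5991, -0.1209, 0.0702]
eef_rot: [-90.1, 1.0, -15.8]
force: [-8.7, 1.4, 5.9]
finger_gap: 0.0
```

```bash
python3 - <<'E'
from h import *
for k in range(4):
    s=robot.state();print(s["time_s"],s["ee_pos"],s["eef_rot"],s["force"],abs(s["dq"]).max())
    im={n:vision.get_image(n)["color"] for n in("top","scene")}
d=im["scene"][110:240,150:330,::-1]
cv2.imwrite("pics/s6.png",cv2.resize(d,None,fx=4,fy=4,interpolation=3))
cv2.imwrite("pics/s7.png",im["scene"][:,:,::-1])
E
```

```text
16.9 [ 0.59908078 -0.12089653  0.07021058] [-90.05161738   0.98940468 -15.78563296] [-7.83075422  1.34985356  5.91798862] 0.026670804544043435
17.0 [ 0.59907865 -0.12088124  0.07020034] [-90.05110177   0.98897894 -15.78664126] [-9.2111658   1.58224211  6.43505474] 0.10932941561239508
17.1 [ 0.59903526 -0.1208981   0.07015752] [-90.05253815   0.99433855 -15.78783309] [-8.81595027  1.21419065  6.11951562] 0.04322724199819555
17.2 [ 0.5990384  -0.12087869  0.07014896] [-90.05228337   0.99409766 -15.78410932] [-9.14028127  1.86431982  6.55576768] 0.09492406224518532
```

View pics/s6.png

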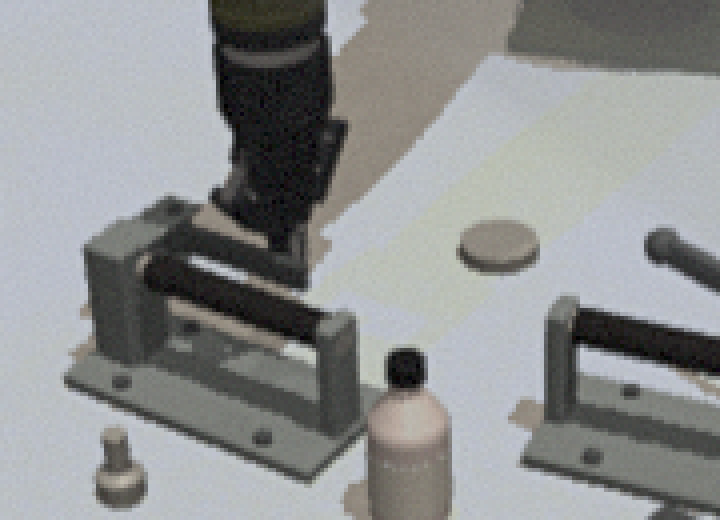

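View pics/s7.png

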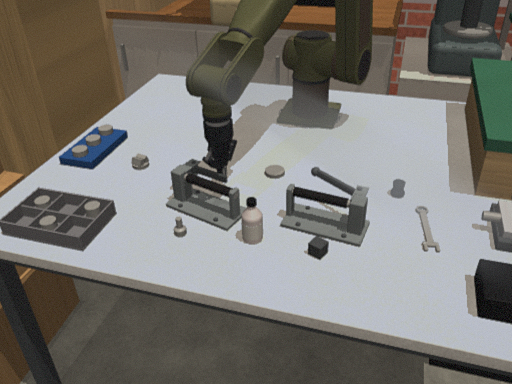

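```bash
python3 -c "
from rig import robot
print(robot.hand_in()); s=robot.state(); print(s['time_s'],s['ee_pos'],s['force'])"
```

```text
the job is handed in; nothing more can be done
None
the job is handed in; nothing more can be done
```

I pressed both levers to their stops with the backs of the shut fingers, from the outer side, and handed the job in while still holding the short one.

- **Long lever:** I held it at its stop for more than 1 s with about 9–10 N horizontally. In the picture its ball lay within about 3 pixels of the spot calculated for 0.45 rad, in the enlarged view. After I backed away it returned to its starting place, with no measurable force on the fingers.
- **Short lever:** I pressed it to its stop and was still holding it at hand-in, at about 17 s of the 54 s allowed. The push was steady at about 9 N. The lever tip in the picture matches about 0.42–0.45 rad, and pushing to about 15 N moved the fingers only about 0.3 mm further.
- **Everything else:** in the last picture the long lever was let out, and the loose things showed no visible movement. The highest sideways force I read was about 15 N. I read force only at the end of each move, so a brief higher peak could have gone unseen.

One reading I did not explain: during both presses the wrist also showed an upward force of roughly 2–10 N. It may be friction or a slight tilt of the tool. The state could not be read after hand-in, so I have no check of that last second.

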